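Unload the welded sensor mount from the quick vise

TASK

The sensor mount held in the quick vise is welded: slide the vise's moving jaw well back by its upright post, with the mount still sitting in the vise, then lift the mount out by its tube and set it down without dropping it, tube up and flat on the floor of the shallow tray. Leave the jaw open, and do not disturb the other mount, the chuck key or the scrap tin.

Things in the scene. Friction and masses are not known exactly. Their poses are not given: they have to be found in the camera images.
- mount: The finished part, a plain steel weldment: foot plate 80 x 50 x 8 mm with an upright round tube (30 mm outer diameter, 60 mm tall) on its middle; 68 mm tall in all, 0.25 to 0.5 kg. It starts in the vise, underside 30 mm above the bench, its 80 mm length between the jaws. Origin: centre of the foot's underside; x along the 80 mm side, y along the 50 mm side, z up the tube.
- jaw_grip (a point): Point on the axis of the upright round steel post (20 mm diameter, 50 mm tall, top 100 mm above the bench) on the moving jaw, 15 mm below the post's top, 85 mm above the bench. Its x axis is level, along the slide in the opening direction (away from the mount); z up. With the jaw shut the post's axis is about 82 mm from the tube's axis.
- jaw (a joint): Opening of the moving jaw along its straight level slide, in m: 0 shut, 0.050 fully back at a stop. Starts at 0 to 0.003, moves at about 3 to 5 N, stays where left. A lip on the jaw covers the mount's foot by up to 9 mm, so a shut jaw blocks lifting. Dark steel jaws, 70 mm wide, tops 50 mm above the bench; black base 250 x 95 x 20 mm, bolted down.
- tray: The shallow open aluminium tray for finished parts, 170 x 150 mm outside, 25 mm high, walls and floor 4 mm thick, empty, fixed to the bench. Origin: centre of its underside on the bench; x along the 170 mm side, y along the 150 mm side, z up.
- sample: Bystander: another steel mount, standing loose on the bench, with the same 80 x 50 x 8 mm foot plate but a low square boss (36 x 36 mm, 28 mm high in all) in place of the tube. Origin: centre of its underside. Leave it alone.
- chuck_key: Bystander: black T-handled chuck key lying on the bench, stem about 85 mm long, cross bar 90 mm, 14 mm thick. Origin: on the bench under the stem, about midway along it. Leave it alone.
- tin: Bystander: round open steel scrap tin, 90 mm across the rim, narrower below, 75 mm high, standing near the tray. Origin: centre of its underside. Leave it alone.
Mind the look-alikes: they are no part of the job. There is more than one size of the tray; the one meant has the size given above. Leave any pink or red look-alike of the mount alone.

How it is judged:
By the outcome, as a careful person would: the job done as asked, in the order asked, and still so for the second after the job is handed in, with the robot touching nothing.
It also fails if it takes over 42 s, if anything falls off the work surface, if the arm or the gripper's body presses on something with over 40 N, if the wrist force passes 120 N, or if a joint passes its speed limit or range.

ROBOT

A 6-joint arm with a two-finger parallel gripper is mounted at the origin on the work surface. World frame = base frame: x ahead of the robot, y to its left, z up, the work surface at z = 0. Lengths are in mm, angles in degrees, forces in N, time in s.
With the tool pointing down it reaches from about 300 to 850 mm from the base axis. Payload 4.2 kg.
Tool frame: the origin (TCP) lies midway between the tips of the shut fingers; the grasp point (between the pads) lies 19 mm behind it (env.tcp_to_grasp is the distance from the TCP to the grasp point, in mm); z points along the fingers, x is the direction in which the jaws open and shut, and the axes are right-handed (so a half turn about z gives the same grasp; the last joint's range is limited). The gripper opens to 91 mm and grips with 3 to 60 N. Pads are 32 mm wide; open, the fingers measure 118 mm over their backs; the gripper's body (76 mm by 178 mm) begins 60 mm behind the grasp point.
Start: joints at [63.484, 18.312, 89.639, -0, 72.044, -1.146], TCP at [246.375, 519.56, 213.976] pointing down, gripper open.
Joint ranges: [-177.97, 177.97], [-48.28, 115.42], [12.27, 149.76], [-77.06, 257.06], [2.81, 150.46], [-146.56, 146.56]. Speed limits (degrees/s): [147.25, 147.25, 180, 180, 180, 180].

INTERFACE

Orientations are given as [roll, pitch, yaw] about the fixed x, y, z axes, in that order (R = Rz(yaw) Ry(pitch) Rx(roll)).
In Python, from workcell import env gives the robot as it stands.
- The arm moves only by the tool drive_tool, never from a script. Its argument "motion" is a list of rows, each a list of 2 entries, a list of its own where there are three numbers: the shift along the world's x, y, z in m, then the turn, a rotation vector about the world's x, y, z in rad. In form: [[[dx, dy, dz], [wx, wy, wz]], ...]. A call has exactly 10 rows; each row shifts and turns the commanded pose from where the row before left it; what a row does not reach is not made up. A row lasts 1/12 s, in which the tool goes at most 41.7 mm and 7.16 degrees, less where a joint would pass 70% of its speed; a pose out of reach is approached as far as the arm can. A call is refused whole if a number of a shift passes 0.0417 or a number of a turn 0.125, either way. A call with a gripper value outside its range is refused whole. "claw" is the opening, from 0 (shut) to 1 (fully open), set as the call begins (left out, the last holds). The fingers move at their own pace and stop on an object; "force" is the grip in N (left out, the last holds). Time passes only in rows, so rows that do not move let the fingers close, or fill a call up. It gives the time, the measured TCP pose, the force and the opening at its end, in the units of the state.
- env.state(): the state, without advancing time (a new reading comes with each control period).
- env.grab_frame(name): name is "scene" or "top" or "wrist"; returns the picture (400x640x3 uint8, red, green, blue); there is no depth.
- env.camera_params(name): a dict with "fov_y" (degrees; the focal length in pixels is half the picture's height over the tangent of half this angle, whatever the lens; pixels are square), "cx", "cy" (the principal point, pixels), "pose" (4x4, takes a point from camera to world coordinates). Camera axes: x right, y down, z forward; pixel columns grow to the right and rows downward; lengths in mm; the calibration is good to about 2 mm. A picture is of the moment at which its call begins: read the wrist's pose just before it. camera_params takes no time and is no camera call; for the wrist camera it gives the pose at the moment of the call.
- env.job_done(): hands the job in, once; it reports no verdict.
The state is a dict: "time_s": time; "qpos": joint angles; "qvel": joint speeds; "effort": joint torques, N m; "ee_pos": TCP position; "ee_rot": TCP orientation; "force": force on the tool from outside, world axes, zero at the start; "torque": the same for the moment, N m; "gripper_width": finger opening in mm.
Only numpy, scipy, OpenCV 4.12 (cv2) and the standard library are available. Lean on these libraries where they do the work, as an engineer would, in place of code of your own. Each camera call takes 0.05 s, during which the arm holds its last target.

## Working session

There is one attempt and no reset: what is moved stays moved. The work goes in short steps, Python scripts to look and compute and a tool call to move; the robot and the scene stay as the last step left them, time stands still between calls to the robot, and variables do not carry over. Pictures are saved under pics/ and viewed, and the job is handed in when it is done.

Besides the shell and the picture viewer there is one more tool, called after "Call:" by a JSON object that holds its "api" and its "payload". drive_tool: Moves the arm, as the interface text tells. Its arguments: {"type":"object","properties":{"motion":{"type":"array","items":{"type":"array"}},"claw":{"type":"number"},"force":{"type":"number"}},"required":["motion"]}

```bash
mkdir -p pics; ls
python3 - <<'E'
from workcell import env
import cv2, numpy as np, pickle
d={}
for n in ("scene","top","wrist"):
    p=env.camera_params(n); im=env.grab_frame(n); d[n]=(p,im)
    cv2.imwrite(f"pics/{n}0.png",im[:,:,::-1]); print(n,p)
pickle.dump(d,open("d0.pkl","wb"))
print(env.state())
E
```

```text
pics
scene {'fov_y': 56.325922047635466, 'cx': 323.2354262443639, 'cy': 195.40722953523078, 'pose': array([[-8.70455819e-01,  4.25493626e-01, -2.47511296e-01,
         7.68998502e+02],
       [ 4.92233234e-01,  7.48695425e-01, -4.44028832e-01,
         5.57860911e+02],
       [-3.62086323e-03, -5.08340766e-01, -8.61148393e-01,
         8.69612701e+02],
       [ 0.00000000e+00,  0.00000000e+00,  0.00000000e+00,
         1.00000000e+00]])}
top {'fov_y': 51.14224028797454, 'cx': 317.747968107834, 'cy': 200.38134029651994, 'pose': array([[-1.58533066e-03, -9.83415216e-01,  1.81361515e-01,
         3.19853938e+02],
       [-9.99998742e-01,  1.54798828e-03, -3.47446558e-04,
         1.40751196e+02],
       [ 6.09387337e-05, -1.81361837e-01, -9.83416433e-01,
         1.18670105e+03],
       [ 0.00000000e+00,  0.00000000e+00,  0.00000000e+00,
         1.00000000e+00]])}
wrist {'fov_y': 71.52326897197531, 'cx': 317.10539823815867, 'cy': 200.05528528894848, 'pose': array([[ 4.28346415e-01,  8.69124563e-01,  2.47268766e-01,
         1.74140405e+02],
       [ 9.03613113e-01, -4.11499465e-01, -1.
[... 164 characters left out ...]
0,  0.00000000e+00,
         1.00000000e+00]])}
{'time_s': 0.15, 'qpos': array([ 6.34823636e+01,  1.83409518e+01,  8.96886679e+01, -5.92336705e-04,
        7.20447067e+01, -1.14634244e+00]), 'qvel': array([-0.03926541, -0.08663128, -0.28119526,  0.03875433, -0.0223616 ,
        0.06440312]), 'effort': array([ 1.77295424e-04, -4.12775838e+01, -2.32154435e+01,  7.27864495e-02,
        4.34386684e-02, -7.74146451e-05]), 'ee_pos': array([246.21664741, 519.2037881 , 213.34763581]), 'ee_rot': array([-1.79999076e+02,  7.43227789e-02,  6.46288897e+01]), 'force': array([ 0.77460584, -0.14787545,  0.28612957]), 'torque': array([-0.00096648,  0.02896776,  0.04126141]), 'gripper_width': 91.042001703958}
```

View pics/top0.png

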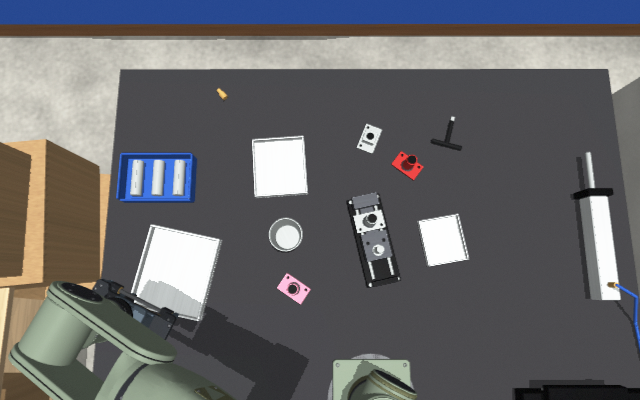

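View pics/scene0.png

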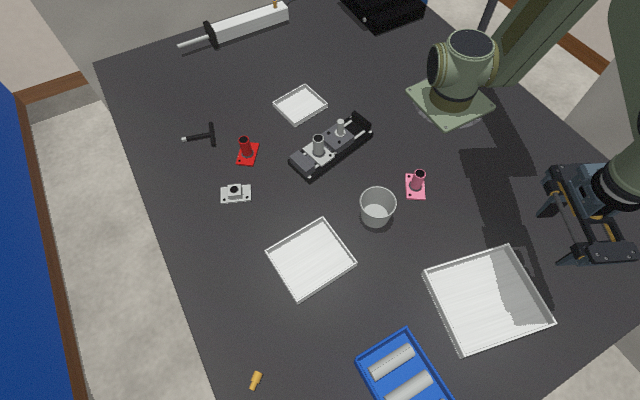

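View pics/wrist0.png

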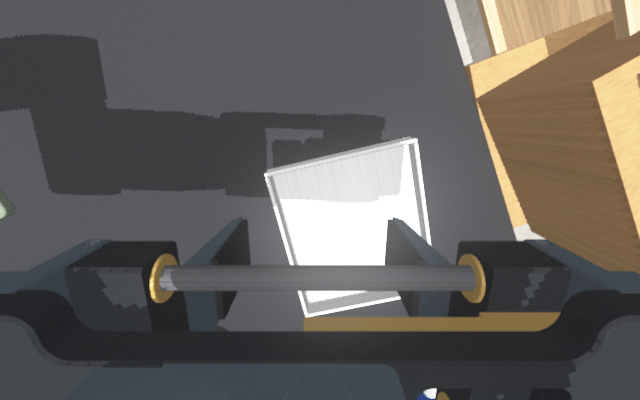

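```bash
cat > h.py <<'E'
import numpy as np, cv2, pickle
def ray(p,uv):
    f=200/np.tan(np.radians(p['fov_y']/2))
    d=np.array([(uv[0]-p['cx'])/f,(uv[1]-p['cy'])/f,1.0]); P=np.array(p['pose'])
    return P[:3,3],P[:3,:3]@d
def onz(p,uv,z):
    o,d=ray(p,uv); return o+d*(z-o[2])/d[2]
def proj(p,X):
    f=200/np.tan(np.radians(p['fov_y']/2)); P=np.array(p['pose'])
    c=P[:3,:3].T@(np.array(X,float)-P[:3,3]); return np.array([p['cx']+f*c[0]/c[2],p['cy']+f*c[1]/c[2]])
def tri(a,b):
    # a,b: (p,uv)
    A=np.zeros((3,3));B=np.zeros(3)
    for p,uv in (a,b):
        o,d=ray(p,uv); d=d/np.linalg.norm(d); M=np.eye(3)-np.outer(d,d); A+=M;B+=M@o
    return np.linalg.solve(A,B)
E
python3 - <<'E'
from h import *
d=pickle.load(open("d0.pkl","rb"))
def crop(n,x0,y0,w,h,s,out):
    im=d[n][1][y0:y0+h,x0:x0+w,::-1]; cv2.imwrite(out,cv2.resize(im,None,fx=s,fy=s,interpolation=cv2.INTER_CUBIC))
crop("top",335,185,80,110,5,"pics/tv.png")
crop("scene",280,100,100,90,6,"pics/sv.png")
for n in("top","scene"):
    p,im=d[n]; g=cv2.cvtColor(im,cv2.COLOR_RGB2HSV)
    m=((g[:,:,2]>125)&(g[:,:,1]<40)).astype(np.uint8)
    cs,_=cv2.findContours(m,cv2.RETR_EXTERNAL,cv2.CHAIN_APPROX_NONE)
    for c in cs:
        if cv2.contourArea(c)<700 or cv2.contourArea(c)>20000: continue
        q=cv2.boxPoints(cv2.minAreaRect(c))
        e=cv2.approxPolyDP(c,8,True)[:,0]
        W=np.array([onz(p,u,25)[:2] for u in e]); 
        print(n,cv2.contourArea(c),e.tolist(),W.round().tolist(),W.mean(0).round(1),[round(float(np.linalg.norm(W[i]-W[i-1]))) for i in range(len(W))])
E
```

```text
top 1181.5 [[122, 397], [195, 399], [142, 372]] [[15.0, 650.0], [10.0, 460.0], [76.0, 603.0]] [ 33.7 571. ] [78, 190, 157]
top 4062.5 [[18, 344], [59, 365], [91, 327], [123, 351], [95, 399], [113, 399], [140, 361], [159, 362], [48, 291]] [[147.0, 938.0], [94.0, 823.0], [190.0, 748.0], [129.0, 657.0], [10.0, 720.0], [10.0, 673.0], [104.0, 610.0], [101.0, 560.0], [285.0, 874.0]] [119.  733.6] [152, 126, 122, 110, 134, 47, 113, 50, 364]
top 5759.5 [[151, 224], [131, 292], [201, 319], [221, 240]] [[468.0, 607.0], [282.0, 648.0], [211.0, 454.0], [423.0, 409.0]] [345.7 529.6] [203, 190, 206, 217]
top 856.0 [[281, 218], [269, 240], [286, 251], [302, 231]] [[484.0, 243.0], [422.0, 276.0], [392.0, 228.0], [447.0, 184.0]] [436.4 233. ] [70, 70, 57, 71]
top 1876.0 [[457, 213], [417, 221], [429, 266], [468, 259]] [[497.0, -251.0], [475.0, -138.0], [350.0, -165.0], [369.0, -273.0]] [ 423.  -206.7] [130, 116, 128, 110]
top 1268.5 [[375, 205], [353, 216], [372, 278], [369, 260], [386, 255], [393, 274]] [[521.0, -21.0], [489.0, 41.0], [318.0, -8.0], [367.0, -1.0], [381.0, -48.0], [329.0, -65.0]] [40
[... 1357 characters left out ...]
9.0]] [-344.9  118.1] [180, 255, 186, 259]
scene 1447.5 [[598, 0], [568, 31], [612, 62], [610, 0]] [[-799.0, -111.0], [-558.0, -38.0], [-558.0, 148.0], [-839.0, -89.0]] [-688.5  -22.3] [45, 253, 186, 367]
scene 1698.0 [[428, 0], [456, 29], [447, 49], [467, 60], [491, 55], [464, 56], [449, 38], [469, 28], [494, 45], [507, 7], [497, 2], [484, 33], [476, 28], [487, 0]] [[-243.0, -430.0], [-222.0, -242.0], [-126.0, -174.0], [-148.0, -97.0], [-235.0, -76.0], [-153.0, -117.0], [-169.0, -216.0], [-266.0, -224.0], [-279.0, -110.0], [-471.0, -249.0], [-460.0, -291.0], [-293.0, -176.0], [-288.0, -211.0], [-436.0, -319.0]] [-270.6 -209.6] [223, 189, 118, 80, 89, 92, 100, 97, 115, 237, 43, 203, 36, 184]
```

View pics/tv.png

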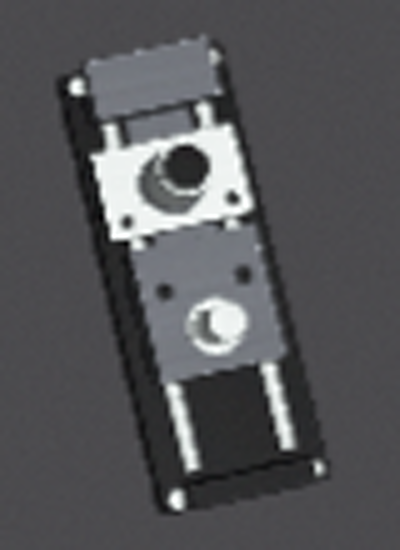

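View pics/sv.png

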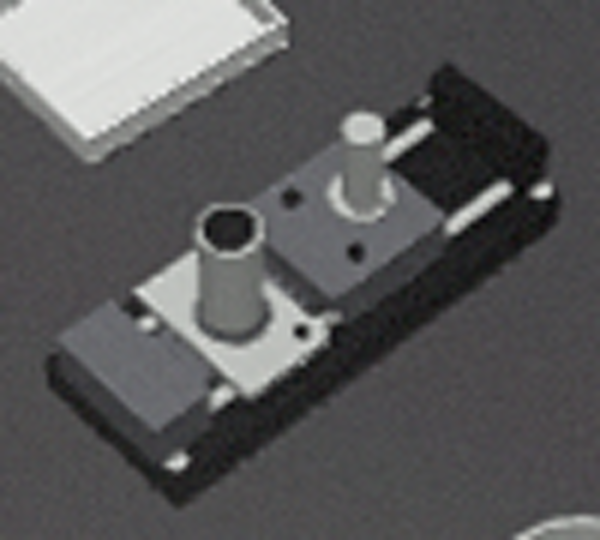

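Run:
```python
from h import *
d=pickle.load(open("d0.pkl","rb")); t=d["top"][0]; s=d["scene"][0]
o=lambda u,c,k:((u[0]+.5)/k+c[0]-.5,(u[1]+.5)/k+c[1]-.5)
T=o((187,167),(335,185),5);S=o((231,230),(280,100),6)
print("tube",onz(t,T,98),onz(s,S,98),tri((t,T),(s,S)))
T=o((229,324),(335,185),5);S=o((363,127),(280,100),6)
print("post",onz(t,T,100),onz(s,S,100),tri((t,T),(s,S)))
# slide dir via jaw edges top plane 50 & base
for a in [(165,382),(280,357)]: print(onz(t,o(a,(335,185),5),50))
for a in [(90,155),(240,122),(255,208),(112,240)]: print("foot",onz(t,o(a,(335,185),5),38))
for a in [(75,87),(215,57),(177,498),(320,467)]: print("base",onz(t,o(a,(335,185),5),20))
```

```text
tube [473.32085541  -2.14552851  98.        ] [ 4.72339595e+02 -3.57703584e-02  9.80000000e+01] [472.66008629  -1.56354047  97.03016001]
post [391.01705349 -21.56084615 100.        ] [392.35860314 -21.02975879 100.        ] [391.35315367 -22.020306    98.36100467]
[363.24951256   6.34153184  50.        ]
[376.51689201 -56.05093876  50.        ]
foot [488.58576844  43.66480603  38.        ]
foot [507.01361532 -40.1671851   38.        ]
foot [458.85798576 -47.0256203   38.        ]
foot [441.2528536   32.33128195  38.        ]
base [530.20599544  50.00167609  20.        ]
base [547.41915537 -29.89567872  20.        ]
base [301.49498096  -2.3150032   20.        ]
base [318.05528117 -81.21142364  20.        ]
```

Call:
{"api": "drive_tool", "payload": {"motion": [[[0.0073,-0.027,0],[0,0,0.0333]],[[0.0073,-0.027,0],[0,0,0.0333]],[[0.0073,-0.027,0],[0,0,0.0333]],[[0.0073,-0.027,0],[0,0,0.0333]],[[0.0073,-0.027,0],[0,0,0.0333]],[[0.0073,-0.027,0],[0,0,0.0333]],[[0.0073,-0.027,0],[0,0,0.0333]],[[0.0073,-0.027,0],[0,0,0.0333]],[[0.0073,-0.027,0],[0,0,0.0333]],[[0.0073,-0.027,0],[0,0,0.0333]]], "claw": 1}}

```text
time_s: 0.98
ee_pos: [319.3, 248.1, 213.8]
ee_rot: [-180.0, 0.0, 83.8]
force: [0.5, 1.0, 0.3]
gripper_width: 91.0
```

Call:
{"api": "drive_tool", "payload": {"motion": [[[0.0073,-0.027,-0.003],[0,0,0.0333]],[[0.0073,-0.027,-0.003],[0,0,0.0333]],[[0.0073,-0.027,-0.003],[0,0,0.0333]],[[0.0073,-0.027,-0.003],[0,0,0.0333]],[[0.0073,-0.027,-0.003],[0,0,0.0333]],[[0.0073,-0.027,-0.003],[0,0,0.0333]],[[0.0073,-0.027,-0.003],[0,0,0.0333]],[[0.0073,-0.027,-0.003],[0,0,0.0333]],[[0.0073,-0.027,-0.003],[0,0,0.0333]],[[0.0073,-0.027,-0.003],[0,0,0.0333]]]}}

```text
time_s: 1.82
ee_pos: [392.3, -21.9, 183.8]
ee_rot: [180.0, -0.0, 102.9]
force: [-0.6, -0.8, 0.1]
gripper_width: 91.3
```

Run:
```python
from workcell import env
from h import *
d={}
for n in ("wrist","scene"):
    p=env.camera_params(n); im=env.grab_frame(n); d[n]=(p,im)
    cv2.imwrite(f"pics/{n}1.png",im[:,:,::-1])
pickle.dump(d,open("d1.pkl","wb"))
print(env.state()['ee_pos'],env.state()['ee_rot'])
p=d['wrist'][0]
for X in [(391.7,-21.3,100),(472.8,-1,98)]: print(proj(p,X))
```

```text
[392.88502056 -23.20493082 183.52725681] [-1.79963630e+02  4.96098220e-02  1.02553753e+02]
[316.73711186 206.37202692]
[318.39986134 281.88213834]
```

View pics/wrist1.png

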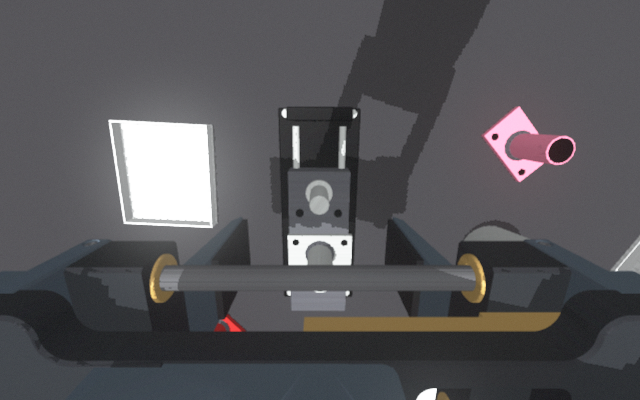

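View pics/scene1.png

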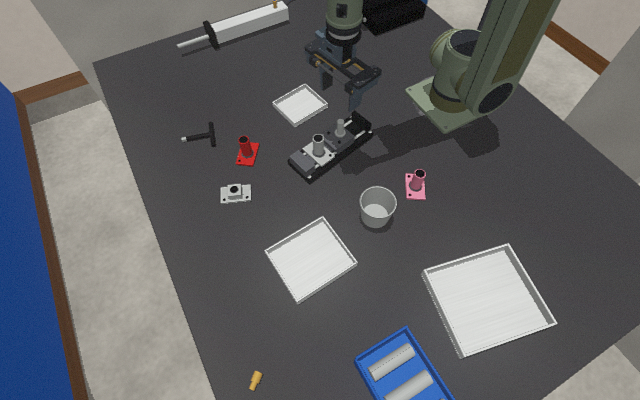

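Run:
```python
from h import *
d=pickle.load(open("d1.pkl","rb")); p,im=d['wrist']
cv2.imwrite("pics/wc.png",cv2.resize(im[100:320,260:380,::-1],None,fx=4,fy=4,interpolation=cv2.INTER_CUBIC)[:600])
for u in [(319,205),(319,206)]: print(onz(p,u,100))
```

```text
[389.87388276 -19.49124693 100.        ]
[390.85146036 -19.26579897 100.        ]
```

View pics/wc.png

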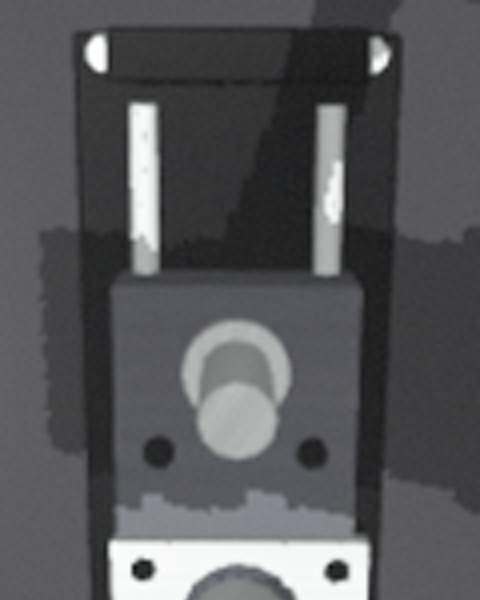

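Call:
{"api": "drive_tool", "payload": {"motion": [[[-0.0015,0,-0.014],[0,0,0]],[[0,0,-0.014],[0,0,0]],[[0,0,-0.014],[0,0,0]],[[0,0,-0.014],[0,0,0]],[[0,0,-0.014],[0,0,0]],[[0,0,-0.014],[0,0,0]],[[0,0,-0.014],[0,0,0]],[[0,0,-0.012],[0,0,0]],[[0,0,-0.007],[0,0,0]],[[0,0,0],[0,0,0]]]}}

```text
time_s: 2.75
ee_pos: [389.6, -19.8, 65.9]
ee_rot: [-179.8, -0.1, 102.8]
force: [0.6, 0.2, 0.6]
gripper_width: 91.4
```

Call:
{"api": "drive_tool", "payload": {"motion": [[[0,0,0],[0,0,0]],[[0,0,0],[0,0,0]],[[0,0,0],[0,0,0]],[[0,0,0],[0,0,0]],[[0,0,0],[0,0,0]],[[0,0,0],[0,0,0]],[[0,0,0],[0,0,0]],[[0,0,0],[0,0,0]],[[0,0,0],[0,0,0]],[[0,0,0],[0,0,0]]], "claw": 0, "force": 20}}

```text
time_s: 3.58
ee_pos: [390.9, -20.5, 67.0]
ee_rot: [180.0, -0.0, 102.8]
force: [-0.2, -0.4, -1.5]
gripper_width: 27.1
```

Call:
{"api": "drive_tool", "payload": {"motion": [[[0,0,0],[0,0,0]],[[0,0,0],[0,0,0]],[[0,0,0],[0,0,0]],[[0,0,0],[0,0,0]],[[0,0,0],[0,0,0]],[[0,0,0],[0,0,0]],[[0,0,0],[0,0,0]],[[0,0,0],[0,0,0]],[[0,0,0],[0,0,0]],[[0,0,0],[0,0,0]]]}}

```text
time_s: 4.42
ee_pos: [390.9, -20.5, 67.0]
ee_rot: [-180.0, -0.0, 102.8]
force: [0.2, 0.3, 0.4]
gripper_width: 19.5
```

Call:
{"api": "drive_tool", "payload": {"motion": [[[-0.002,-0.00045,0],[0,0,0]],[[-0.004,-0.0009,0],[0,0,0]],[[-0.005,-0.00113,0],[0,0,0]],[[-0.006,-0.00135,0],[0,0,0]],[[-0.006,-0.00135,0],[0,0,0]],[[-0.006,-0.00135,0],[0,0,0]],[[-0.006,-0.00135,0],[0,0,0]],[[-0.005,-0.00113,0],[0,0,0]],[[-0.003,-0.00068,0],[0,0,0]],[[-0.001,-0.00022,0],[0,0,0]]]}}

```text
time_s: 5.25
ee_pos: [346.0, -30.5, 67.0]
ee_rot: [-180.0, -0.0, 102.8]
force: [2.1, 2.3, -5.3]
gripper_width: 19.6
```

Call:
{"api": "drive_tool", "payload": {"motion": [[[0,0,0],[0,0,0]],[[0,0,0],[0,0,0]],[[0,0,0],[0,0,0]],[[0,0,0],[0,0,0]],[[0,0,0],[0,0,0]],[[0,0,0],[0,0,0]],[[0,0,0],[0,0,0]],[[0,0,0],[0,0,0]],[[0,0,0],[0,0,0]],[[0,0,0],[0,0,0]]], "claw": 0.7}}

```text
time_s: 6.08
ee_pos: [346.9, -30.3, 67.0]
ee_rot: [-180.0, -0.0, 102.8]
force: [0.0, -0.0, -0.3]
gripper_width: 63.7
```

Call:
{"api": "drive_tool", "payload": {"motion": [[[0,0,0.006],[0,0,0]],[[0,0,0.012],[0,0,0]],[[0,0,0.015],[0,0,0]],[[0,0,0.015],[0,0,0]],[[0,0,0.015],[0,0,0]],[[0,0,0.015],[0,0,0]],[[0,0,0.012],[0,0,0]],[[0.005,0.001,0.01],[0,0,0]],[[0.01,0.002,0],[0,0,0]],[[0.01,0.002,0],[0,0,0]]], "claw": 1}}

```text
time_s: 6.92
ee_pos: [372.9, -25.3, 167.6]
ee_rot: [179.9, 0.0, 102.8]
force: [-0.4, -1.3, 0.2]
gripper_width: 91.5
```

Run:
```python
from workcell import env
from h import *
d={}
for n in ("wrist","scene"):
    p=env.camera_params(n); im=env.grab_frame(n); d[n]=(p,im)
    cv2.imwrite(f"pics/{n}2.png",im[:,:,::-1])
pickle.dump(d,open("d2.pkl","wb"))
cv2.imwrite("pics/sc2.png",cv2.resize(d['scene'][1][80:200,260:400,::-1],None,fx=5,fy=5,interpolation=cv2.INTER_CUBIC))
print(env.state()['ee_pos'],env.state()['ee_rot'])
print(proj(d['wrist'][0],(472.8,-1,98)))
```

```text
[373.45380758 -25.10976118 166.67324267] [ 1.79975970e+02 -7.26549504e-03  1.02822029e+02]
[317.70003898 307.693236  ]
```

View pics/wrist2.png

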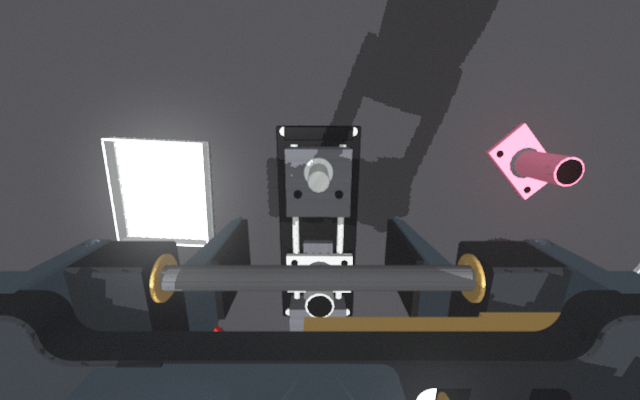

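View pics/sc2.png

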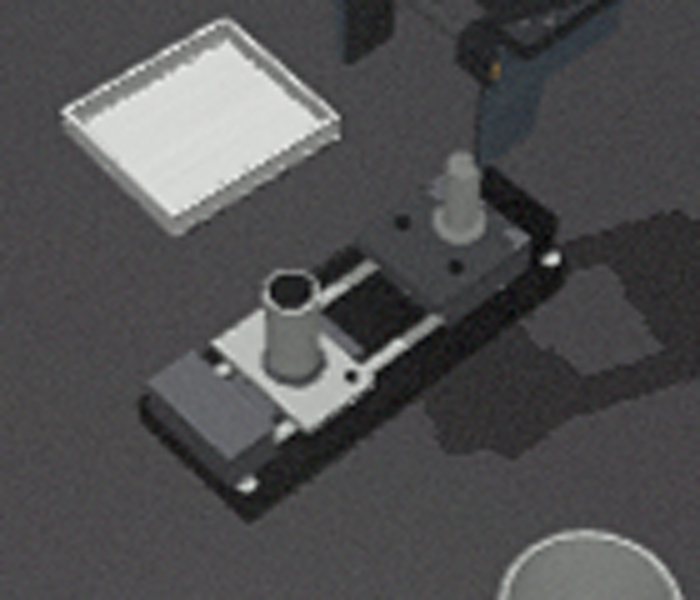

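Call:
{"api": "drive_tool", "payload": {"motion": [[[0.006,0.0015,-0.003],[0,0,0]],[[0.012,0.003,-0.003],[0,0,0]],[[0.012,0.003,-0.003],[0,0,0]],[[0.012,0.003,-0.003],[0,0,0]],[[0.012,0.003,-0.003],[0,0,0]],[[0.012,0.003,-0.003],[0,0,0]],[[0.012,0.003,-0.003],[0,0,0]],[[0.012,0.003,-0.003],[0,0,0]],[[0.008,0.002,-0.003],[0,0,0]],[[0.002,0.0005,-0.003],[0,0,0]]]}}

```text
time_s: 7.85
ee_pos: [473.7, 0.0, 136.6]
ee_rot: [180.0, 0.0, 102.8]
force: [0.2, -0.6, 0.0]
gripper_width: 91.4
```

Call:
{"api": "drive_tool", "payload": {"motion": [[[0,0,-0.006],[0,0,0]],[[0,0,-0.01],[0,0,0]],[[0,0,-0.01],[0,0,0]],[[0,0,-0.01],[0,0,0]],[[0,0,-0.01],[0,0,0]],[[0,0,-0.01],[0,0,0]],[[0,0,-0.01],[0,0,0]],[[0,0,-0.009],[0,0,0]],[[0,0,-0.005],[0,0,0]],[[0,0,0],[0,0,0]]]}}

```text
time_s: 8.68
ee_pos: [470.7, -0.4, 55.9]
ee_rot: [-179.9, -0.0, 102.8]
force: [-1.1, 0.4, -0.6]
gripper_width: 91.3
```

Call:
{"api": "drive_tool", "payload": {"motion": [[[0,0,0],[0,0,0]],[[0,0,0],[0,0,0]],[[0,0,0],[0,0,0]],[[0,0,0],[0,0,0]],[[0,0,0],[0,0,0]],[[0,0,0],[0,0,0]],[[0,0,0],[0,0,0]],[[0,0,0],[0,0,0]],[[0,0,0],[0,0,0]],[[0,0,0],[0,0,0]]], "claw": 0.4, "force": 35}}

```text
time_s: 9.52
ee_pos: [471.8, -0.3, 57.0]
ee_rot: [-180.0, -0.0, 102.8]
force: [0.1, 1.6, -0.2]
gripper_width: 36.5
```

Run:
```python
from workcell import env
from h import *
d={}
for n in ("wrist","scene","top"):
    p=env.camera_params(n); im=env.grab_frame(n); d[n]=(p,im)
    cv2.imwrite(f"pics/{n}3.png",im[:,:,::-1])
pickle.dump(d,open("d3.pkl","wb"))
cv2.imwrite("pics/sc3.png",cv2.resize(d['scene'][1][80:200,260:400,::-1],None,fx=5,fy=5,interpolation=cv2.INTER_CUBIC))
print(env.state()['ee_pos'],env.state()['ee_rot'])
```

```text
[ 4.71892560e+02 -3.76487826e-01  5.69785204e+01] [ 1.79998856e+02 -4.33668418e-03  1.02788100e+02]
```

View pics/sc3.png

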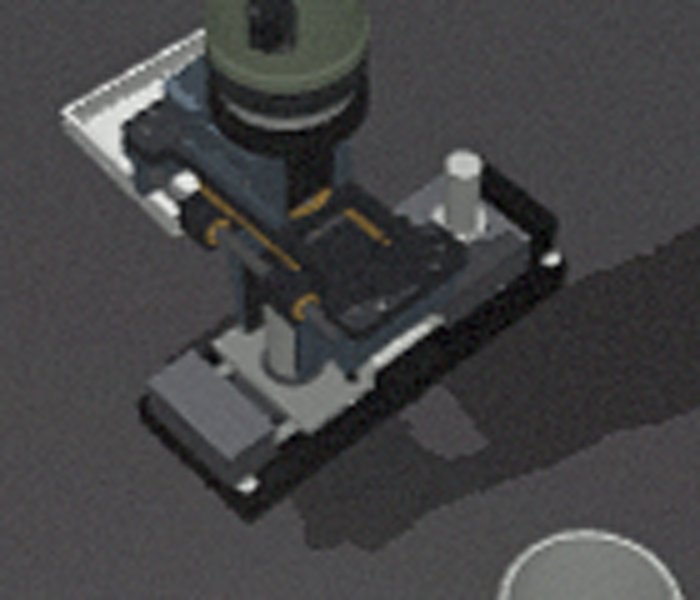

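View pics/wrist3.png

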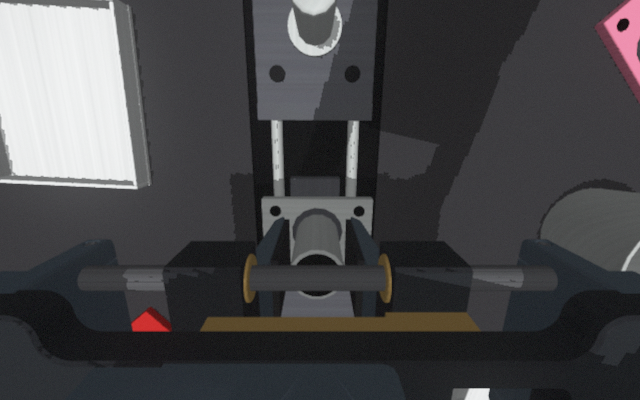

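Call:
{"api": "drive_tool", "payload": {"motion": [[[0,0,0],[0,0,0]],[[0,0,0],[0,0,0]],[[0,0,0],[0,0,0]],[[0,0,0],[0,0,0]],[[0,0,0],[0,0,0]],[[0,0,0],[0,0,0]],[[0,0,0],[0,0,0]],[[0,0,0],[0,0,0]],[[0,0,0],[0,0,0]],[[0,0,0],[0,0,0]]], "claw": 0, "force": 40}}

```text
time_s: 10.5
ee_pos: [471.9, -0.4, 56.9]
ee_rot: [180.0, 0.0, 102.8]
force: [0.8, -1.0, -0.4]
gripper_width: 29.2
```

Call:
{"api": "drive_tool", "payload": {"motion": [[[0,0,0.001],[0,0,0]],[[0,0,0.001],[0,0,0]],[[0,0,0.001],[0,0,0]],[[0,0,0.002],[0,0,0]],[[0,0,0.003],[0,0,0]],[[0,0,0.003],[0,0,0]],[[0,0,0.003],[0,0,0]],[[0,0,0.003],[0,0,0]],[[0,0,0.002],[0,0,0]],[[0,0,0.001],[0,0,0]]]}}

```text
time_s: 11.33
ee_pos: [472.1, -0.4, 77.5]
ee_rot: [180.0, 0.0, 102.8]
force: [-0.5, -0.3, -4.6]
gripper_width: 29.1
```

Call:
{"api": "drive_tool", "payload": {"motion": [[[0,0,0.005],[0,0,0]],[[0,0,0.01],[0,0,0]],[[0,0,0.01],[0,0,0]],[[0,0,0.01],[0,0,0]],[[0,0,0.01],[0,0,0]],[[0,0,0.01],[0,0,0]],[[0,0,0.01],[0,0,0]],[[0.0032,0.005,0.008],[0,0,0]],[[0.0064,0.01,0.005],[0,0,0]],[[0.0098,0.015,0.002],[0,0,0]]]}}

```text
time_s: 12.17
ee_pos: [491.7, 30.0, 158.0]
ee_rot: [179.9, 0.0, 102.7]
force: [0.5, -0.4, -4.5]
gripper_width: 29.4
```

Call:
{"api": "drive_tool", "payload": {"motion": [[[0.013,0.02,0],[0,0,-0.015]],[[0.016,0.0247,0],[0,0,-0.015]],[[0.016,0.0247,0],[0,0,-0.015]],[[0.016,0.0247,0],[0,0,-0.015]],[[0.016,0.0247,0],[0,0,-0.015]],[[0.016,0.0247,0],[0,0,-0.015]],[[0.016,0.0247,0],[0,0,-0.015]],[[0.016,0.0247,0],[0,0,-0.015]],[[0.013,0.0195,0],[0,0,-0.015]],[[0.007,0.011,0],[0,0,-0.015]]]}}

```text
time_s: 13.0
ee_pos: [637.6, 257.2, 155.8]
ee_rot: [180.0, -0.1, 94.3]
force: [-0.5, 0.0, -4.8]
gripper_width: 29.2
```

Run:
```python
from workcell import env
from h import *
d={}
for n in ("scene","top"):
    p=env.camera_params(n); im=env.grab_frame(n); d[n]=(p,im)
    cv2.imwrite(f"pics/{n}4.png",im[:,:,::-1])
pickle.dump(d,open("d4.pkl","wb"))
s=env.state();print(s['time_s'],s['ee_pos'],s['ee_rot'],s['force'],s['gripper_width'])
```

```text
13.1 [637.04746428 256.50714886 155.57128703] [-1.79983930e+02 -6.42336832e-02  9.43352642e+01] [-0.82873625 -0.50177508 -4.08730467] 29.49620363919526
```

View pics/scene4.png

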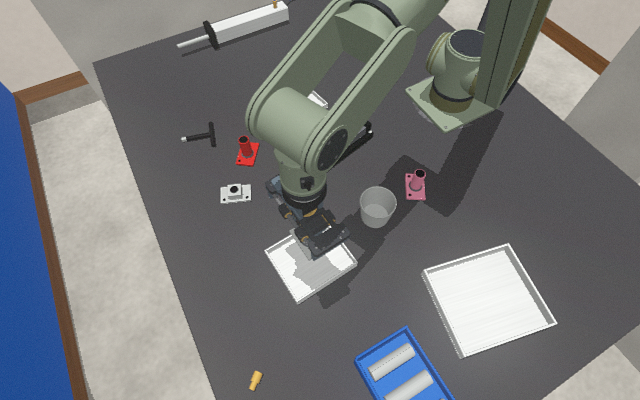

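View pics/top4.png

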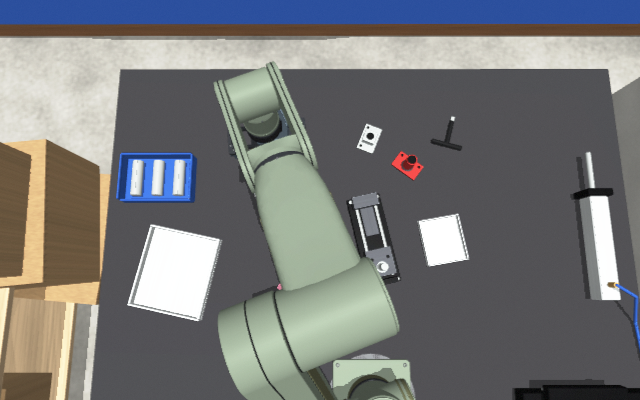

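Call:
{"api": "drive_tool", "payload": {"motion": [[[0,0,-0.006],[0,0,0]],[[0,0,-0.012],[0,0,0]],[[0,0,-0.014],[0,0,0]],[[0,0,-0.014],[0,0,0]],[[0,0,-0.014],[0,0,0]],[[0,0,-0.014],[0,0,0]],[[0,0,-0.014],[0,0,0]],[[0,0,-0.012],[0,0,0]],[[0,0,-0.008],[0,0,0]],[[0,0,-0.004],[0,0,0]]]}}

```text
time_s: 13.93
ee_pos: [635.1, 252.2, 43.1]
ee_rot: [-179.8, 0.0, 94.2]
force: [-0.2, -0.0, -5.3]
gripper_width: 29.3
```

Call:
{"api": "drive_tool", "payload": {"motion": [[[0,0,-0.002],[0,0,0]],[[0,0,-0.002],[0,0,0]],[[0,0,-0.002],[0,0,0]],[[0,0,-0.002],[0,0,0]],[[0,0,-0.001],[0,0,0]],[[0,0,-0.001],[0,0,0]],[[0,0,-0.001],[0,0,0]],[[0,0,0],[0,0,0]],[[0,0,0],[0,0,0]],[[0,0,0],[0,0,0]]]}}

```text
time_s: 14.77
ee_pos: [636.4, 253.1, 34.1]
ee_rot: [180.0, -0.0, 94.2]
force: [0.2, 0.5, -5.5]
gripper_width: 29.3
```

Call:
{"api": "drive_tool", "payload": {"motion": [[[0,0,-0.0005],[0,0,0]],[[0,0,-0.0005],[0,0,0]],[[0,0,-0.0005],[0,0,0]],[[0,0,-0.0005],[0,0,0]],[[0,0,-0.0005],[0,0,0]],[[0,0,-0.0005],[0,0,0]],[[0,0,0],[0,0,0]],[[0,0,0],[0,0,0]],[[0,0,0],[0,0,0]],[[0,0,0],[0,0,0]]]}}

```text
time_s: 15.6
ee_pos: [636.3, 253.0, 31.0]
ee_rot: [180.0, -0.0, 94.2]
force: [-0.6, -0.0, -4.2]
gripper_width: 29.5
```

Call:
{"api": "drive_tool", "payload": {"motion": [[[0,0,-0.0003],[0,0,0]],[[0,0,-0.0003],[0,0,0]],[[0,0,-0.0002],[0,0,0]],[[0,0,0],[0,0,0]],[[0,0,0],[0,0,0]],[[0,0,0],[0,0,0]],[[0,0,0],[0,0,0]],[[0,0,0],[0,0,0]],[[0,0,0],[0,0,0]],[[0,0,0],[0,0,0]]]}}

```text
time_s: 16.43
ee_pos: [636.3, 253.0, 31.0]
ee_rot: [180.0, -0.0, 94.2]
force: [-2.7, -1.5, 6.6]
gripper_width: 29.4
```

Call:
{"api": "drive_tool", "payload": {"motion": [[[0,0,0.0002],[0,0,0]],[[0,0,0.0002],[0,0,0]],[[0,0,0],[0,0,0]],[[0,0,0],[0,0,0]],[[0,0,0],[0,0,0]],[[0,0,0],[0,0,0]],[[0,0,0],[0,0,0]],[[0,0,0],[0,0,0]],[[0,0,0],[0,0,0]],[[0,0,0],[0,0,0]]], "claw": 0.8}}

```text
time_s: 17.27
ee_pos: [636.3, 253.1, 30.6]
ee_rot: [180.0, -0.0, 94.2]
force: [0.2, 0.5, -0.2]
gripper_width: 73.2
```

Call:
{"api": "drive_tool", "payload": {"motion": [[[0,0,0.004],[0,0,0]],[[0,0,0.008],[0,0,0]],[[0,0,0.012],[0,0,0]],[[0,0,0.016],[0,0,0]],[[0,0,0.016],[0,0,0]],[[0,0,0.016],[0,0,0]],[[0,0,0.016],[0,0,0]],[[0,0,0.016],[0,0,0]],[[0,0,0.016],[0,0,0]],[[0,0,0.016],[0,0,0]]]}}

```text
time_s: 18.1
ee_pos: [636.5, 253.1, 169.1]
ee_rot: [179.9, -0.0, 94.2]
force: [0.2, 0.7, 0.2]
gripper_width: 72.7
```

Call:
{"api": "drive_tool", "payload": {"motion": [[[-0.015,0,0.01],[0,0,0]],[[-0.02,0,0.01],[0,0,0]],[[-0.02,0,0.01],[0,0,0]],[[-0.02,0,0],[0,0,0]],[[-0.02,0,0],[0,0,0]],[[-0.02,0,0],[0,0,0]],[[-0.02,0,0],[0,0,0]],[[-0.015,0,0],[0,0,0]],[[-0.005,0,0],[0,0,0]],[[0,0,0],[0,0,0]]]}}

```text
time_s: 18.93
ee_pos: [480.7, 253.2, 198.0]
ee_rot: [179.9, -0.0, 94.2]
force: [0.0, -0.2, -0.0]
gripper_width: 72.7
```

Run:
```python
from workcell import env
from h import *
d={}
for n in ("scene","top","wrist"):
    p=env.camera_params(n); im=env.grab_frame(n); d[n]=(p,im)
    cv2.imwrite(f"pics/{n}5.png",im[:,:,::-1])
pickle.dump(d,open("d5.pkl","wb"))
s=env.state();print(s['time_s'],s['ee_pos'],s['ee_rot'],s['force'],s['gripper_width'])
```

```text
19.0833 [482.37229211 253.22059654 197.12369526] [ 1.79907495e+02 -2.96670834e-02  9.41832662e+01] [ 1.33762894 -0.34800137  0.10247896] 72.91330269432692
```

View pics/scene5.png

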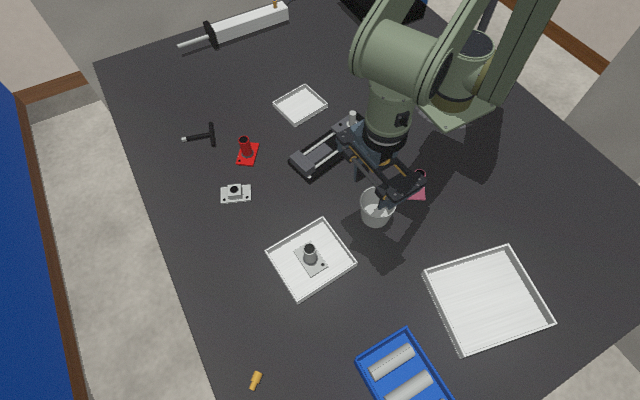

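View pics/top5.png

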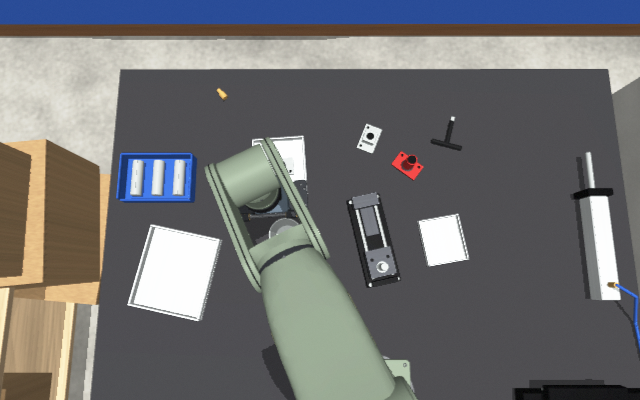

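View pics/wrist5.png

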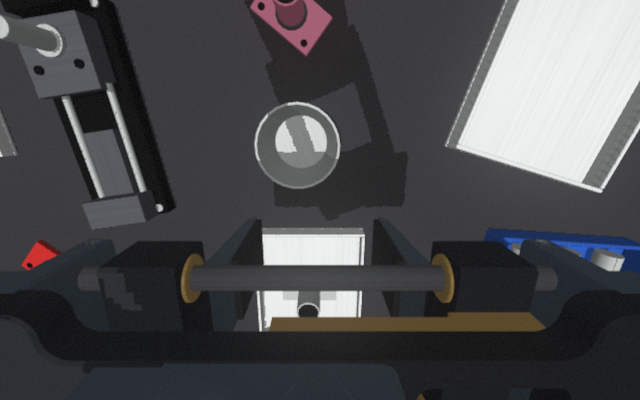

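Run:
```python
from workcell import env
print(env.job_done())
```

```text
the job is handed in; nothing more can be done
None
```

I gripped the jaw post and slid the jaw back about 45 mm, with the mount still sitting in the vise. I then lifted the mount straight up by its tube and lowered it onto the middle of the 170 x 150 mm tray until the floor took its weight. Then I let go, moved the arm clear and handed in at about 19 s.

In the last pictures the mount stands tube up inside the tray, the jaw is still back, and the arm is touching nothing. The sample, chuck key, tin and the coloured look-alikes look unmoved by eye. I did not measure their positions again, or the mount's final tilt.

- **Forces:** the highest reading was about 7 N, as the mount touched down in the tray. Forces were only read at the end of each move.
- **Camera disagreement:** the wrist camera placed the post and tube about 2 mm off from the fixed cameras. I used positions in between, and both grips closed properly, at 19.5 mm on the post and about 29 mm on the tube.

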